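# Level and lock the board-flipping fixture

## Task

Turn the tilted board carrier of the flip fixture level so that the hole through its shaft lines up with the hole through the square sleeve. Then take the hitch pin with the wire loop out of the blue block, push it down through the cross hole until its shoulder sits on the sleeve, and swing its sprung loop down over the shaft end until it snaps shut under the sleeve. Let go, and leave the spare pin, controller, tape and boards where they are.

Things in the scene. Friction and masses are not known exactly. Their poses are not given: they have to be found in the camera images.
- fixture: Flip fixture fixed to the table: dark base 110 x 150 x 10 mm, two aluminium uprights (44 wide, 12 thick, tops 108 mm high) at local y = -61 and +61 mm, a steel shaft (24 mm dia.) along local y at 95 mm height, and a dark square sleeve (32 x 32 mm) round its -y end. Origin: centre of the base's underside; z up.
- hole_mouth (a point): Mouth of the vertical 10 mm cross hole in the sleeve's top face, at local (0, -91, 111) mm of the fixture, axes as the fixture's. The hole runs through the sleeve's 4 mm top wall, the shaft (10.5 mm hole) and the bottom wall, 32 mm in all.
- shaft_end (a point): Centre of the free shaft end face, at fixture local (0, -107, 95) mm. It stands 4 mm out of the sleeve, whose open end is at y = -103; the sleeve starts at the upright's outer face, y = -67.
- carrier (a joint): Carrier's tilt in rad about the fixture's local +y. 0: level, shaft hole upright, plate's top 99 mm above the table. Positive: the robot-side (local -x) edge is up; starts at 0.42 to 0.66, range -0.8 to 0.8. It stays where it is left (friction 0.08 N m, about 1.5 N near the edge). Within about 0.15 of level the pin slides in; once pinned, the carrier has 0.18 of play either way.
- carrier_near (a point): Middle of the carrier's top edge on the robot side, 70 mm from the shaft axis; axes as the carrier's. The carrier is an aluminium plate 140 mm (across the shaft) x 100 mm (along it) x 8 mm, centred on the shaft axis at the fixture's origin, with a copper board 80 x 75 x 2 mm on the middle of its top.
- pin: Steel hitch pin, 80 g, standing in one hole of the blue block, shoulder on its top. Shank 8 mm dia., 46 mm long below the shoulder, last 8 mm tapered to 4 mm. Shoulder 18 mm dia., 4 mm thick. Above it a dark grip head 18 mm (local x) x 12 mm (local y) up to z = 38 mm. Origin: on the axis at the shoulder's underside; z up along the pin.
- loop (a joint): Swing of the pin's wire loop in rad: 0 open (level, at the start), 1.44 shut (hanging by the shank). A spring holds it at either end; past the middle (0.72) it snaps over. About 1.5 N down on its bar moves it. To pass over the shaft end, the pin's local -y must point along the fixture's local -y; 0.3 rad off still clears.
- loop_bar (a point): Middle of the loop's end bar. The loop is 4 mm wire, hinged on the pin's head at pin z = 8 mm about pin local x; open, it sticks out to the pin's local -y, bar 49 mm from the hinge. 41 mm clear between its side wires. Its small spring strut stands behind the head, to pin y = +23 mm, z = 11 mm. Grip the head above z = 11 mm to clear the loop.
- block: Blue plastic pin block 150 x 60 x 56 mm, fixed. Origin: centre of its underside. Two 10 mm holes, 50 mm deep, at local (-40, 0) and (+40, 0) mm; which holds the hitch pin varies. Short bit stubs stand 8 mm out of its top between them.
- spare: Bystander: plain spare pin without a loop, with a round head 16 mm dia., 12 mm high, in the other hole of the block. Origin: underside of the head, on the axis.
- pendant: Bystander: grey handheld controller 150 x 75 x 26 mm lying on the table. Origin: centre of its underside.
- tape: Bystander: roll of masking tape 100 mm dia., 24 mm high, lying flat. Origin: centre of its underside.
- boards: Bystander: stack of packed boards 100 x 150 x 30 mm. Origin: centre of its underside.

How it is judged:
On the way, in this order (a step that is already met when the one before it is completed fails the run):
1. the carrier is turned level (within 0.2 rad) (value of joint carrier between -0.2 and 0.2 rad), for 0.2 s.
2. the pin is down through sleeve and shaft, shoulder within 4 mm of the sleeve (z of pin in the frame of hole_mouth between -0.004 and 0.004 m and horizontal distance between pin and hole_mouth below 0.005 m and angle between the z axis of pin and the z axis of fixture, either way round below 0.13 rad), for 0.2 s.
At the end, for the whole second after the job is handed in: The carrier is level (within 0.2 rad, about the play of the pinned shaft), the pin stands through the cross hole (shoulder within 4 mm of the sleeve's top and 5 mm of the hole's centre, upright within 0.13 rad), its loop is shut (above 1.3 rad) with the bar below the sleeve, and the pin is at rest (all of step 1 and all of step 2 and value of joint loop above 1.3 rad and z of loop_bar in the frame of hole_mouth below -0.033 m and linear speed of pin below 0.02 m/s); the robot touches nothing.
It fails at once if the plain spare pin is shifted or pulled out (distance of spare from where it was at the start of the episode above 0.02 m).
It fails at once if the handheld controller is shoved (distance of pendant from where it was at the start of the episode above 0.03 m).
It fails at once if the tape roll is shoved (distance of tape from where it was at the start of the episode above 0.03 m).
It fails at once if the stack of boards is shoved (distance of boards from where it was at the start of the episode above 0.03 m).
It also fails if it takes over 72 s, if anything falls off the work surface, if the arm or the gripper's body presses on something with over 40 N, if the wrist force passes 120 N, or if a joint passes its speed limit or range.

## Robot

A 6-joint arm with a two-finger parallel gripper is mounted at the origin on the work surface. World frame = base frame: x ahead of the robot, y to its left, z up, the work surface at z = 0. Lengths are in m, angles in rad, forces in N, time in s.
With the tool pointing down it reaches from about 0.3 to 1 m from the base axis. Payload 5.1 kg.
Tool frame: the origin (TCP) lies on the centre line of the jaws, within the pads' length; the fingertips stand 11 mm ahead of it and the grasp point (between the pads) lies 8 mm behind it (ctrl.nose_length is the distance from the TCP to the fingertips, in m); z points along the fingers, y is the line along which they close (so a half turn about z gives the same grasp; the last joint's range is limited). The gripper opens to 95 mm and grips with 3 to 60 N. Pads are 20 mm wide; open, the fingers measure 119 mm over their backs; the gripper's body (75 mm by 180 mm) begins 59 mm behind the grasp point.
Start: joints at [1.183, 0.124, 1.65, -0, 1.367, -0.083], TCP at [0.195, 0.62, 0.226] pointing down, gripper open.
Joint ranges: [-2.61, 2.61], [-1.02, 2.33], [0.03, 2.71], [-1.35, 4.49], [0.32, 2.68], [-2.91, 2.91]. Speed limits (rad/s): [2.57, 2.57, 3.14, 3.14, 3.14, 3.14].

## Interface

Orientations are given as [roll, pitch, yaw] about the fixed x, y, z axes, in that order (R = Rz(yaw) Ry(pitch) Rx(roll)).
In Python, from cell import ctrl gives the robot as it stands.
- The arm moves only by the tool step_arm, never from a script. Its argument "deltas" is a list of rows, each a list of 5 numbers: the finger opening in m, from 0 to 0.0951, then the shift along the tool's x, y, z in m, then the turn about the tool's z in degrees. A call has 1 to 8 rows; each row shifts and turns the commanded pose from where the row before left it, along the tool's axes as they then stand; what a row does not reach is not made up. A row lasts 1/10 s, in which the tool goes at most 50 mm and 8.59 degrees, less where a joint would pass 70% of its speed; a pose out of reach is approached as far as the arm can. A call with a gripper value outside its range is refused whole. The fingers move at their own pace and stop on an object; "grip_force" is the grip in N (left out, the last holds). Time passes only in rows, so rows that do not move let the fingers close. It gives the time, the measured TCP pose, the force, the opening and the grip force at its end, in the units of the state.
- ctrl.observe(): the state, without advancing time (a new reading comes with each control period).
- ctrl.snapshot(name): name is "scene" or "side" or "wrist"; returns (picture, depth): 400x640x3 uint8, blue, green, red; 400x640 float32, m along the optical axis (not along the pixel's ray), 0 where there is no reading.
- ctrl.camera_info(name): a dict with "mtx" (3x3 intrinsics, pixels), "rvec" (rotation vector, rad) and "tvec" (3), from world to camera coordinates, as OpenCV has them. Camera axes: x right, y down, z forward; pixel columns grow to the right and rows downward; lengths in m; the calibration is good to about 2 mm. The wrist camera is an equidistant fisheye: a pixel r from the principal point sees the ray r / f radians off the axis. A picture is of the moment at which its call begins: read the wrist's pose just before it. camera_info takes no time and is no camera call; for the wrist camera it gives the pose at the moment of the call.
- ctrl.sign_off(): hands the job in; it is judged then, once.
The state is a dict: "t": time; "joint_pos": joint angles; "dq": joint speeds; "tau": joint torques, N m; "tcp_pos": TCP position; "tool_rot": TCP orientation; "contact_force": force on the tool from outside, world axes, zero at the start; "torque": the same for the moment, N m; "finger_gap": opening from 0.0 (shut) to 1.0 (fully open); "grip_force": force on a finger pad.
Only numpy, scipy, OpenCV 4.12 (cv2) and the standard library are available. Lean on these libraries where they do the work, as an engineer would, in place of code of your own. Each camera call takes 0.05 s, during which the arm holds its last target. There are 200 camera calls.

## Working session

There is one attempt and no reset: what is moved stays moved. The work goes in short steps, Python scripts to look and compute and a tool call to move; the robot and the scene stay as the last step left them, time stands still between calls to the robot, and variables do not carry over. Pictures are saved under pics/ and viewed, at most 10 in all, crops included, and the job is handed in when it is done.

Besides the shell and the picture viewer there is one more tool, called after "Call:" in YAML: its name, and indented under it one key for each argument. step_arm: Moves the arm, as the interface text tells. Its arguments: {"type":"object","properties":{"deltas":{"type":"array","items":{"type":"array","items":{"type":"number"}}},"grip_force":{"type":"number"}},"required":["deltas"]}

```bash
mkdir -p pics
cat > h.py <<'E'
import numpy as np, cv2
from cell import ctrl
from scipy.spatial.transform import Rotation as R
def snap(n):
    i=ctrl.camera_info(n); p,d=ctrl.snapshot(n); return p,d,i
def cloud(d,i,fish=False):
    K=np.array(i['mtx']);v,u=np.mgrid[0:400,0:640].astype(float)
    x=(u-K[0,2])/K[0,0];y=(v-K[1,2])/K[1,1]
    if fish:
        r=np.hypot(x,y)+1e-9;s=np.tan(np.minimum(r,1.5))/r;x=x*s;y=y*s
    P=np.stack([x*d,y*d,d],-1)
    M=cv2.Rodrigues(np.array(i['rvec'],float))[0]
    W=(P-np.array(i['tvec']).ravel())@M
    W[d<=0]=np.nan
    return W
E
python3 - <<'E'
from h import *
print(ctrl.observe())
for n in ['scene','side','wrist']:
    p,d,i=snap(n);cv2.imwrite(f'pics/{n}0.png',p);np.savez(f'{n}0.npz',p=p,d=d,W=cloud(d,i,n=='wrist'))
    print(n,i,(d>0).mean())
a=[cv2.imread(f'pics/{n}0.png') for n in ['scene','side']]
cv2.imwrite('pics/a.png',cv2.resize(np.vstack(a),(480,600)))
E
```

```text
{'t': 0.0, 'joint_pos': array([ 1.18341192e+00,  1.24507179e-01,  1.65167031e+00,  1.27849237e-05,
        1.36747779e+00, -8.25918978e-02]), 'dq': array([-1.47096706e-03, -9.32396323e-04, -9.74441775e-04,  7.69207990e-04,
       -2.45944657e-04, -1.22154381e-05]), 'tau': array([ 1.19957378e-03, -4.17591870e+01, -3.59933746e+01,  7.75697432e-02,
        4.89893113e-02, -1.62578758e-04]), 'tcp_pos': array([0.19484829, 0.61946394, 0.22438786]), 'tool_rot': array([-3.13953809e+00, -1.82635842e-04,  2.83679736e+00]), 'contact_force': array([0.17426173, 0.28202726, 0.36321542]), 'torque': array([-0.0343335 , -0.00293244, -0.00697885]), 'grip_force': 0.0, 'finger_gap': 0.9956007718156588}
scene {'mtx': array([[379.38158073,   0.        , 320.72268126],
       [  0.        , 379.38158073, 197.14893726],
       [  0.        ,   0.        ,   1.        ]]), 'rvec': array([ 2.15137921,  0.63258789, -0.30018721]), 'tvec': array([-0.53020467, -0.10267707,  1.34281862])} 0.99588671875
side {'mtx': array([[386.50934557,   0.        , 322.32806915],
       [  0.        , 386.50934557, 197.91131442],
       [  0.        ,   0.        ,   1.        ]]), 'rvec': array([ 2.00776681, -0.69248619,  0.3969088 ]), 'tvec': array([-0.45066866,  0.27472766,  0.68825654])} 0.99594921875
wrist {'mtx': array([[309.70691629,   0.        , 320.37812262],
       [  0.        , 309.70691629, 194.23122161],
       [  0.        ,   0.        ,   1.        ]]), 'rvec': array([-2.36816712, -1.7406539 , -0.21123892]), 'tvec': array([-0.64824923, -0.02798774,  0.38785505])} 0.9405625
```

View pics/scene0.png

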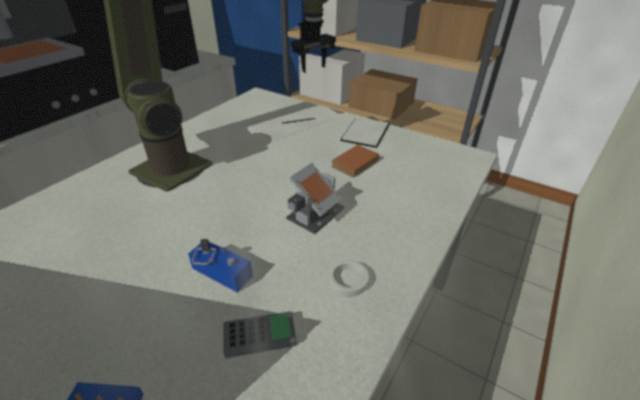

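View pics/side0.png

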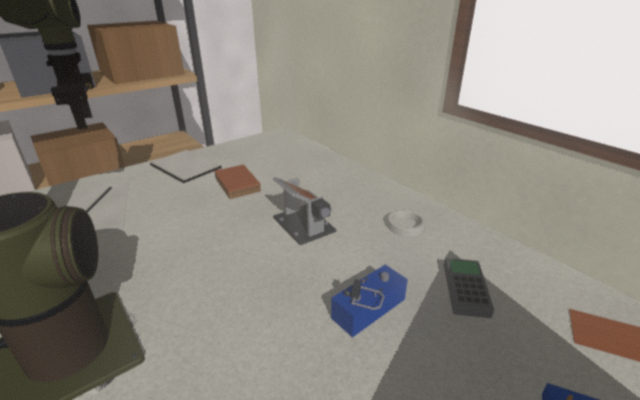

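Scene view: the fixture is at about (315,200) with its sleeve at (297,202), and the blue block at (220,265) with the hitch pin at (205,245), loop at (205,258) and spare at (232,261). Side view: fixture (305,215), sleeve (320,208), pin head (356,287), loop (368,298), spare (384,276). Next I turn these into positions.

Run:
```python
from h import *
for n in ['scene','side']:
    z=np.load(n+'0.npz');p=z['p'].astype(int);W=z['W']
    ok=np.isfinite(W[...,2])
    blue=(p[...,0]>p[...,2]+50)&ok&(W[...,2]>0.02)&(W[...,2]<.12)&(W[...,0]>.1)&(W[...,0]<1)
    nl,l,st,c=cv2.connectedComponentsWithStats(blue.astype(np.uint8))
    for k in range(1,nl):
        if st[k,4]>150: 
            Q=W[l==k];print(n,'blue',st[k],np.round(np.median(Q,0),3), np.round(Q[:,2].max(),3))
            T=Q[(Q[:,2]>.048)&(Q[:,2]<.064)];print('  top rect',cv2.minAreaRect(T[:,:2].astype(np.float32)*1000),len(T))
    pts={'scene':[(205,243),(206,258),(232,261),(297,202),(315,225),(293,200),(312,167),(340,205)],'side':[(356,283),(368,306),(384,275),(320,208),(324,210),(275,179),(310,232)]}[n]
    for u,v in pts: print(n,(u,v),np.round(W[v,u],3),p[v,u])
# fixture cloud
a=np.load('scene0.npz');b=np.load('side0.npz')
for n,z in (('scene',a),('side',b)):
    W=z['W'];W=W[np.isfinite(W[...,2])]
    s=(np.abs(W[:,0]-.55)<.5)&(np.abs(W[:,1])<.8)&(W[:,2]>.02)&(W[:,2]<.2)
    H=W[s];import collections
    c=collections.Counter(map(tuple,np.floor(H[:,:2]/.05).astype(int)))
    print(n,[(round(k[0]*.05,2),round(k[1]*.05,2),v) for k,v in sorted(c.items()) if v>25])
def crop(n,y,x,h,w,s):
    return cv2.resize(cv2.imread(f'pics/{n}0.png')[y:y+h,x:x+w],None,fx=s,fy=s,interpolation=cv2.INTER_CUBIC)
cv2.imwrite('pics/c.png',np.vstack([np.hstack([crop('scene',150,270,75,100,4),crop('scene',225,170,75,100,4)]),np.hstack([crop('side',165,260,75,100,4),crop('side',260,320,75,100,4)])]))
```

```text
scene blue [189 247  60  41 887] [ 0.516 -0.273  0.054] 0.065
  top rect ((494.1302490234375, -261.198974609375), (152.53155517578125, 75.45852661132812), 13.568449020385742) 618
scene blue [194 250  19  13 161] [ 0.457 -0.274  0.055] 0.058
  top rect ((456.1901550292969, -270.7293701171875), (41.32659149169922, 40.1110954284668), 22.039470672607422) 153
scene (205, 243) [ 0.46  -0.259  0.09 ] [62 61 58]
scene (206, 258) [ 0.469 -0.272  0.055] [129  66  30]
scene (232, 261) [ 0.539 -0.253  0.068] [105 102 101]
scene (297, 202) [ 0.569 -0.026  0.11 ] [59 60 57]
scene (315, 225) [0.597 0.019 0.007] [61 59 58]
scene (293, 200) [ 0.55  -0.019  0.104] [70 67 68]
scene (312, 167) [0.524 0.115 0.129] [113 113 108]
scene (340, 205) [0.611 0.139 0.007] [68 71 73]
side blue [ 333  266   73   64 1446] [ 0.503 -0.275  0.056] 0.067
  top rect ((489.78253173828125, -255.1185302734375), (147.210693359375, 59.39146041870117), 1.686515212059021) 973
side blue [358 290  22  16 244] [ 0.471 -0.273  0.056] 0.06
  top rect ((471.1473693847656, -271.99200439453125), (39.49549102783203, 36.96485137939453),
[... 3742 characters left out ...]
, np.float64(-0.6), 35), (np.float64(0.6), np.float64(-0.4), 323), (np.float64(0.6), np.float64(-0.35), 47), (np.float64(0.65), np.float64(-0.45), 99), (np.float64(0.65), np.float64(-0.4), 410), (np.float64(0.65), np.float64(-0.35), 332), (np.float64(0.65), np.float64(-0.3), 34), (np.float64(0.7), np.float64(-0.4), 85), (np.float64(0.7), np.float64(-0.35), 335), (np.float64(0.7), np.float64(-0.3), 135), (np.float64(0.7), np.float64(-0.15), 78), (np.float64(0.7), np.float64(-0.1), 44), (np.float64(0.75), np.float64(-0.35), 38), (np.float64(0.75), np.float64(-0.15), 52), (np.float64(0.75), np.float64(-0.1), 59), (np.float64(0.8), np.float64(-0.15), 50), (np.float64(0.8), np.float64(-0.1), 44)]
```

View pics/c.png

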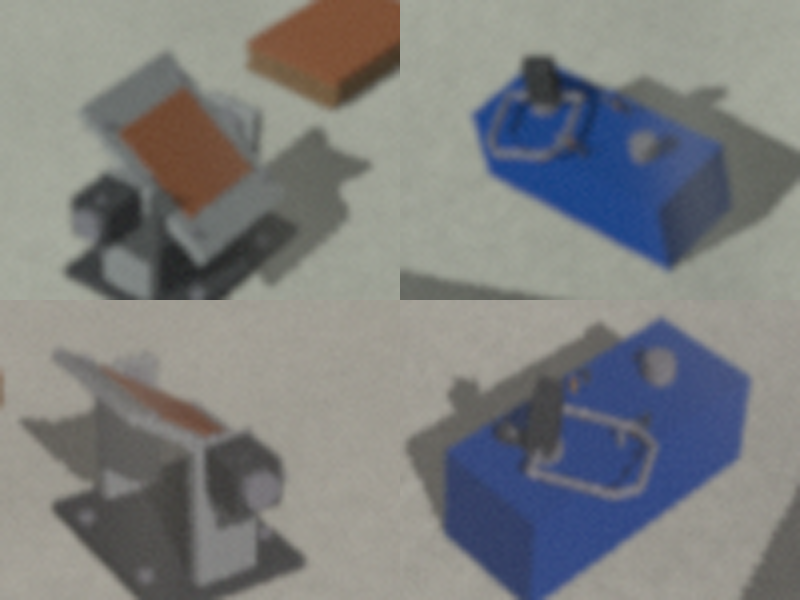

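The crops show the loop hanging to the right of the pin head, the carrier tilted with its robot-side edge up, and the sleeve near (0.55,-0.025). I'll go above the fixture and look from close by.

```bash
cat >> h.py <<'E'
def plan(goal,yaw,op,step=.045,rot=8.,start=None):
    s=ctrl.observe();p=np.array(s['tcp_pos']);y=s['tool_rot'][2]
    print('at',np.round(p,4),'yaw deg',round(np.degrees(y),2),'F',np.round(s['contact_force'],1),'t',s['t'])
    d=np.array(goal)-p;dy=(np.degrees(yaw-y)+180)%360-180
    n=max(1,int(np.ceil(max(np.linalg.norm(d)/step,abs(dy)/rot))))
    rows=[]
    for k in range(n):
        c,si=np.cos(y),np.sin(y);w=d/n
        rows.append([op,round(c*w[0]+si*w[1],4),round(si*w[0]-c*w[1],4),round(-w[2],4),round(-dy/n,2)])
        y+=np.radians(dy/n)
    for k in range(0,n,8):print(rows[k:k+8])
E
python3 - <<'E'
from h import *
i=ctrl.camera_info('wrist');M=cv2.Rodrigues(i['rvec'])[0];C=-M.T@i['tvec']
T=R.from_euler('xyz',ctrl.observe()['tool_rot']).as_matrix()
print('cam in tool',T.T@(C-ctrl.observe()['tcp_pos']),'\n',np.round(M@T,3))
plan([0.50,0.03,0.33],np.pi/2,.095)
E
```

```text
cam in tool [ 0.06682831 -0.00148834 -0.15855403] 
 [[ 0.002  1.    -0.002]
 [-0.971  0.001 -0.24 ]
 [-0.24   0.002  0.971]]
at [0.1949 0.6196 0.2247] yaw deg 162.54 F [ 0.1 -0.5 -0.2] t 0.15
[[0.095, np.float64(-0.0312), np.float64(-0.0314), np.float64(-0.007), np.float64(4.84)], [0.095, np.float64(-0.0337), np.float64(-0.0286), np.float64(-0.007), np.float64(4.84)], [0.095, np.float64(-0.036), np.float64(-0.0257), np.float64(-0.007), np.float64(4.84)], [0.095, np.float64(-0.0381), np.float64(-0.0226), np.float64(-0.007), np.float64(4.84)], [0.095, np.float64(-0.0398), np.float64(-0.0193), np.float64(-0.007), np.float64(4.84)], [0.095, np.float64(-0.0413), np.float64(-0.0159), np.float64(-0.007), np.float64(4.84)], [0.095, np.float64(-0.0425), np.float64(-0.0123), np.float64(-0.007), np.float64(4.84)], [0.095, np.float64(-0.0434), np.float64(-0.0087), np.float64(-0.007), np.float64(4.84)]]
[[0.095, np.float64(-0.044), np.float64(-0.005), np.float64(-0.007), np.float64(4.84)], [0.095, np.float64(-0.0442), np.float64(-0.0013), np.float64(-0.007), np.float64(4.84)], [0.095, np.float64(-0.0442), np.float64(0.0025), np.float64(-0.007), np.float64(4.84)], [0.095, np.float64(-0.0438), np.float64(0.0062), np.float64(-0.007), np.float64(4.84)], [0.095, np.float64(-0.0431), np.float64(0.0098), np.float64(-0.007), np.float64(4.84)], [0.095, np.float64(-0.0422), np.float64(0.0134), np.float64(-0.007), np.float64(4.84)], [0.095, np.float64(-0.0409), np.float64(0.017), np.float64(-0.007), np.float64(4.84)]]
```

Call:
step_arm:
  deltas:
    - [0.095,-0.031,-0.031,-0.007,4.8]
    - [0.095,-0.034,-0.029,-0.007,4.8]
    - [0.095,-0.036,-0.026,-0.007,4.8]
    - [0.095,-0.038,-0.023,-0.007,4.8]
    - [0.095,-0.04,-0.019,-0.007,4.8]
    - [0.095,-0.041,-0.016,-0.007,4.8]
    - [0.095,-0.042,-0.012,-0.007,4.8]
    - [0.095,-0.043,-0.009,-0.007,4.8]

```text
t: 0.95
tcp_pos: [0.3577, 0.3046, 0.2817]
tool_rot: [3.142, 0.0, 2.164]
contact_force: [0.5, 0.7, 0.2]
finger_gap: 0.999
grip_force: 0.0
```

Call:
step_arm:
  deltas:
    - [0,-0.044,-0.005,-0.007,4.8]
    - [0,-0.044,-0.001,-0.007,4.8]
    - [0,-0.044,0.002,-0.007,4.8]
    - [0,-0.044,0.006,-0.007,4.8]
    - [0,-0.043,0.01,-0.007,4.8]
    - [0,-0.042,0.013,-0.007,4.8]
    - [0,-0.041,0.017,-0.007,4.8]
    - [0,0,0,0,0]
  grip_force: 20

```text
t: 1.75
tcp_pos: [0.5026, 0.0284, 0.3311]
tool_rot: [3.141, 0.001, 1.573]
contact_force: [-0.7, 0.2, -0.5]
finger_gap: 0.388
grip_force: 0.0
```

Run:
```python
from h import *
print(ctrl.observe())
p,d,i=snap('wrist');W=cloud(d,i,True);cv2.imwrite('pics/w1.png',p);np.savez('w1.npz',p=p,d=d,W=W)
```

```text
{'t': 1.75, 'joint_pos': array([-4.93841777e-02, -2.50886980e-01,  1.83275544e+00, -1.34543443e-03,
        1.55880298e+00, -5.17589419e-02]), 'dq': array([ 0.06955494, -0.02866298,  0.04198166,  0.04527276,  0.02458639,
       -0.00473222]), 'tau': array([-1.66512832e+00, -2.52080351e+01, -3.76125133e+01, -2.07602517e-01,
       -8.74902355e-02,  1.86197937e-02]), 'tcp_pos': array([0.5025547 , 0.02844826, 0.33108532]), 'tool_rot': array([3.14074228e+00, 1.39120969e-03, 1.57318602e+00]), 'contact_force': array([-0.66534788,  0.17121923, -0.47712111]), 'torque': array([-0.03124407,  0.05802795, -0.0327936 ]), 'grip_force': 0.0, 'finger_gap': 0.38826890996298746}
```

View pics/w1.png

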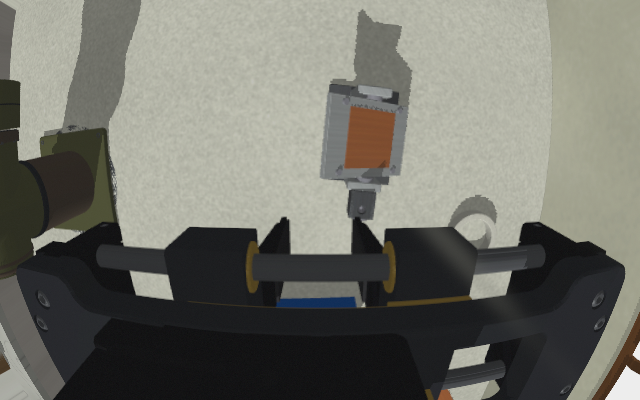

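The wrist view shows the plate over x 320–407, y 85–185, the sleeve top at about (362,200), and a small dark hole near (361,208). Next I get the geometry.

Run:
```python
from h import *
z=np.load('w1.npz');p=z['p'].astype(int);W=z['W']
for u,v in [(352,192),(372,193),(362,200),(350,212),(372,212),(361,208),(362,216),(325,150),(368,140),(400,150)]:print((u,v),np.round(W[v,u],4),p[v,u])
# plate plane from copper+grey
m=np.zeros((400,640),bool);m[80:186,318:408]=1
cop=m&(p[...,2]>p[...,0]+60)&np.isfinite(W[...,2])
Q=W[cop];c=Q.mean(0);u,s,vt=np.linalg.svd(Q-c,full_matrices=False);n=vt[2]*np.sign(vt[2,2])
print('copper centre',c,'normal',n,'tilt',np.arccos(n[2]),'axis dir (yaw of y)',np.degrees(np.arctan2(*np.cross([0,0,1],n)[[1,0]])))
print(cv2.minAreaRect(Q[:,:2].astype(np.float32)*1000))
s_=np.zeros_like(m);s_[180:225,335:390]=1
Q=W[s_&(W[...,2]>.104)&(W[...,2]<.118)&(W[...,1]<0.02)];print('sleeve',len(Q),np.median(Q,0),cv2.minAreaRect(Q[:,:2].astype(np.float32)*1000))
g=p[180:225,335:390].sum(-1)//3;print(g[10:40:1,14:42:1])
```

```text
(352, 192) [0.5427 0.0036 0.1102] [77 76 74]
(372, 193) [0.5684 0.0025 0.1104] [65 64 63]
(362, 200) [ 0.5558 -0.0066  0.1108] [72 70 70]
(350, 212) [ 0.541  -0.0228  0.1102] [81 79 77]
(372, 212) [ 0.5695 -0.0225  0.1113] [86 85 83]
(361, 208) [ 0.5555 -0.0185  0.1067] [129 122 122]
(362, 216) [ 0.5566 -0.0278  0.1116] [73 71 70]
(325, 150) [0.5078 0.0592 0.1372] [130 132 128]
(368, 140) [0.5624 0.069  0.1024] [ 48  78 126]
(400, 150) [0.6159 0.0532 0.0592] [121 123 120]
copper centre [0.56422428 0.07136659 0.10161819] normal [ 0.58492875 -0.0529322   0.80935563] tilt 0.6277421816166346 axis dir (yaw of y) 84.82919363494857
((566.9183959960938, 70.88017272949219), (73.91144561767578, 65.1435317993164), 84.65498352050781)
sleeve 1013 [ 0.55678494 -0.00417063  0.10964669] ((554.2666625976562, -6.848711013793945), (53.83872604370117, 43.647117614746094), 76.22618103027344)
[[ 82  63  56  65  69  59  71  72  74  80  85  85  86 114  98  88  91  91
   91  91  93  92  91  92  93  91 132 143]
 [ 56  52  66  74  77  75  72  68  68  66  63  63  58  72  69  63  63  69
   70  75  77  77  79  79
[... 2594 characters left out ...]
 80  84  86  80  73  73  73  74  73  71  67  62  61  58  67  70  72  74
   74  71  71  76  81  89 115 175 179 177]
 [ 87  89  84  78  74  73  73  74  73  72  70  69  69  68  72  72  72  73
   73  71  72  75  78  88 118 177 180 178]
 [ 86  90  86  79  74  70  59  59  59  58  60  67  71  71  72  72  71  72
   72  71  71  80  82  93 132 180 180 177]
 [111 115 100  87  79  69  30  28  30  30  42  58  71  72  73  72  72  73
   73  71  73  83  85 105 150 182 180 178]
 [165 164 130 103  89  74  20  20  19  19  31  55  79  80  80  78  77  76
   79  77  82  90  89 114 162 184 181 178]
 [181 181 153 105  54  47  20  17  18  19  20  63 112 111 108 104  96  93
  105 103 108 114 105 120 164 184 180 177]]
```

Hole mouth is at about (0.556,-0.019,0.111), fixture origin about (0.562,0.072), fixture yaw about -4°, and carrier tilt about 0.62. The edge's top should stand at 0.139 for that tilt, and I measured 0.137. I'll press the near edge down.

Call:
step_arm:
  deltas:
    - [0,0.011,0.004,0.04,0]
    - [0,0.011,0.004,0.04,0]
    - [0,0.01,0.003,0.04,0]
    - [0,0.01,0.003,0.036,0]
    - [0,0,0,0.01,0]
    - [0,0,0,0.01,0]
    - [0,0,0,0,0]

```text
t: 2.5
tcp_pos: [0.5143, 0.0747, 0.1547]
tool_rot: [-3.141, 0.0, 1.581]
contact_force: [-1.3, 0.4, -0.6]
finger_gap: 0.004
grip_force: 0.0
```

Call:
step_arm:
  deltas:
    - [0,0,-0.001,0.006,0]
    - [0,0,-0.001,0.006,0]
    - [0,0,-0.002,0.006,0]
    - [0,0,-0.002,0.006,0]
    - [0,0,-0.002,0.006,0]
    - [0,0,-0.002,0.006,0]
    - [0,0,-0.001,0.003,0]
    - [0,0,0,0,0]

```text
t: 3.3
tcp_pos: [0.5029, 0.0742, 0.1147]
tool_rot: [-3.14, 0.0, 1.58]
contact_force: [0.0, -0.3, -0.6]
finger_gap: 0.006
grip_force: 0.0
```

Call:
step_arm:
  deltas:
    - [0,0,0,0.003,0]
    - [0,0,0,0.002,0]
    - [0,0,0,0,0]
    - [0,0,0,0,0]

```text
t: 3.7
tcp_pos: [0.5035, 0.0744, 0.1105]
tool_rot: [-3.141, 0.0, 1.58]
contact_force: [-0.2, 0.3, 0.7]
finger_gap: 0.006
grip_force: 0.0
```

Call:
step_arm:
  deltas:
    - [0,0,0,-0.02,0]
    - [0,0,0,-0.04,0]
    - [0,0,0,-0.04,0]
    - [0,0,0,-0.03,0]
    - [0,0,0,0,0]

```text
t: 4.2
tcp_pos: [0.5064, 0.0746, 0.2468]
tool_rot: [3.131, -0.0, 1.58]
contact_force: [-0.7, -0.5, 0.0]
finger_gap: 0.006
grip_force: 0.0
```

Run:
```python
from h import *
p,d,i=snap('wrist');W=cloud(d,i,True);cv2.imwrite('pics/w2.png',p);np.savez('w2.npz',p=p,d=d,W=W)
p=p.astype(int)
cop=(p[...,2]>p[...,0]+60)&(np.abs(W[...,0]-.56)<.06)&(np.abs(W[...,1]-.07)<.06)&(W[...,2]>.06)
Q=W[cop];c=Q.mean(0);u,s,vt=np.linalg.svd(Q-c,full_matrices=False);n=vt[2]*np.sign(vt[2,2])
print(len(Q),c,n,'tilt',np.arcsin(n[0]),cv2.minAreaRect(Q[:,:2].astype(np.float32)*1000))
```

```text
5292 [0.56304498 0.07190058 0.10037208] [-0.0020512  -0.00116953  0.99999721] tilt -0.0020511990640164866 ((563.7869873046875, 70.7611083984375), (74.8554458618164, 79.72265625), 85.20455932617188)
```

View pics/w2.png

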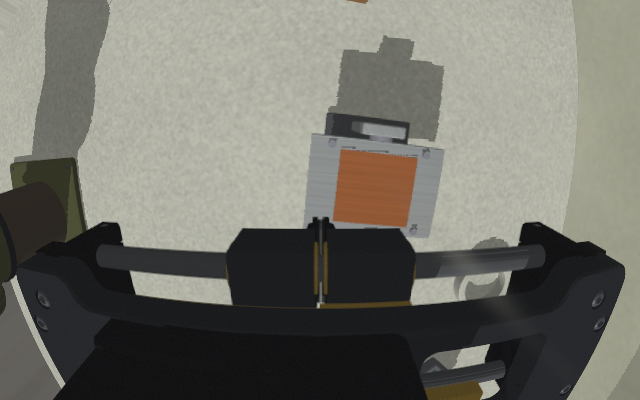

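The carrier is level (tilt -0.002), and the board's centre (0.5634,0.0715) and yaw -4.8° put the hole at (0.5558,-0.0192), matching the direct reading. Now to the block.

Call:
step_arm:
  deltas:
    - [0.05,-0.043,-0.005,0,0]
    - [0.05,-0.043,-0.005,0,0]
    - [0.05,-0.043,-0.005,0,0]
    - [0.05,-0.043,-0.005,0,0]
    - [0.05,-0.043,-0.005,0,0]
    - [0.05,-0.043,-0.005,0,0]
    - [0.05,-0.043,-0.005,0,0]
    - [0.05,-0.043,-0.005,0,0]

```text
t: 5.05
tcp_pos: [0.4656, -0.2712, 0.2386]
tool_rot: [-3.139, -0.002, 1.58]
contact_force: [-0.2, 0.0, 0.9]
finger_gap: 0.52
grip_force: 0.0
```

Call:
step_arm:
  deltas:
    - [0.05,-0.042,-0.005,0,0]
    - [0.05,0,0,0,0]
    - [0.05,0,0,0,0]

```text
t: 5.35
tcp_pos: [0.4613, -0.3121, 0.2386]
tool_rot: [-3.139, -0.003, 1.578]
contact_force: [0.8, 0.5, 0.5]
finger_gap: 0.521
grip_force: 0.0
```

Run:
```python
from h import *
print(ctrl.observe()['tcp_pos'])
p,d,i=snap('wrist');W=cloud(d,i,True);np.savez('w3.npz',p=p,d=d,W=W)
cv2.imwrite('pics/w3.png',cv2.resize(p[60:260,200:440],None,fx=3,fy=3,interpolation=cv2.INTER_CUBIC)[:600])
```

```text
[ 0.46130315 -0.31205788  0.23860212]
```

View pics/w3.png

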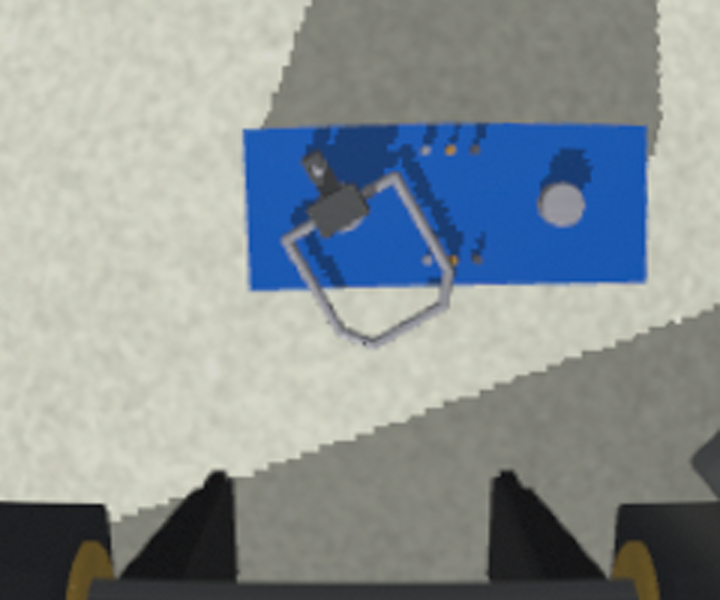

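The crop shows the head top at (337,208), loop ends at (288,240) and (396,178), bar from (372,342) to (445,303), and the spare at (562,205). The loop points down-right, about 30° off the block's -y.

Run:
```python
from h import *
z=np.load('w3.npz');p=z['p'].astype(int);W=z['W']
b=(np.abs(W[...,0]-.455)<.05)&(np.abs(W[...,1]+.257)<.05)
T=W[b&(W[...,2]>.086)&(W[...,2]<.105)];print('head',len(T),np.median(T,0),cv2.minAreaRect(T[:,:2].astype(np.float32)*1000))
L=(W[...,2]>.058)&(W[...,2]<.08)&(W[...,0]>.42)&(W[...,0]<.52)&(p[...,0]<p[...,2]+45)&(W[...,1]<-.22)&(W[...,1]>-.34)
Q=W[L];print('loop',len(Q),np.median(Q,0),cv2.minAreaRect(Q[:,:2].astype(np.float32)*1000))
i=ctrl.camera_info('wrist');M=cv2.Rodrigues(i['rvec'])[0];C=-M.T@i['tvec'];K=i['mtx']
def at(u,v,zz):
    x=np.array([200+u/3-K[0,2],60+v/3-K[1,2]])/K[0,0];r=np.hypot(*x)
    ray=M.T@np.array([*(x/r*np.sin(r)),np.cos(r)]);return (C+ray*(zz-C[2])/ray[2])
e1,e2,b1,b2=[at(*q,.064) for q in [(288,240),(396,178),(372,342),(445,303)]]
print('hinge mid',(e1+e2)/2,'bar',(b1+b2)/2,'len',np.linalg.norm((b1+b2-e1-e2)/2))
for dv in ((b1+b2-e1-e2)/2,b2-b1,e2-e1):print(np.degrees(np.arctan2(dv[1],dv[0])))
print('spare',at(562,205,.068),'headtop',at(337,206,.094))
```

```text
head 219 [ 0.45220469 -0.25624706  0.09336851] ((452.4407958984375, -255.95758056640625), (18.428253173828125, 11.900707244873047), 27.138647079467773)
loop 637 [ 0.46408473 -0.27232642  0.06485938] ((467.35650634765625, -269.91632080078125), (70.26837158203125, 72.91922760009766), 1.4113365411758423)
hinge mid [ 0.453721   -0.25612427  0.064     ] bar [ 0.47825197 -0.29705343  0.064     ] len 0.04771754719471661
-59.063559151671214
29.254978418027942
30.500619188760897
spare [ 0.53242929 -0.25270624  0.068     ] headtop [ 0.45284243 -0.2542991   0.094     ]
```

Run:
```python
from h import *
plan([0.4528,-0.256,0.14],np.radians(119.3),.05)
```

```text
at [ 0.4616 -0.3113  0.239 ] yaw deg 90.51 F [ 0.4  0.8 -0.5] t 5.4
[[0.05, np.float64(0.0138), np.float64(-0.0021), np.float64(0.0247), np.float64(-7.2)], [0.05, np.float64(0.014), np.float64(-0.0003), np.float64(0.0247), np.float64(-7.2)], [0.05, np.float64(0.0139), np.float64(0.0014), np.float64(0.0247), np.float64(-7.2)], [0.05, np.float64(0.0136), np.float64(0.0032), np.float64(0.0247), np.float64(-7.2)]]
```

Call:
step_arm:
  deltas:
    - [0.05,0.0138,-0.002,0.0247,-7.2]
    - [0.05,0.014,-0.0003,0.0247,-7.2]
    - [0.05,0.0139,0.0014,0.0247,-7.2]
    - [0.05,0.0136,0.0032,0.0247,-7.2]
    - [0.05,0,0,0,0]
    - [0.05,0,0,0,0]

```text
t: 6.0
tcp_pos: [0.4536, -0.2557, 0.1418]
tool_rot: [-3.141, -0.0, 2.082]
contact_force: [-0.6, -0.4, 0.2]
finger_gap: 0.523
grip_force: 0.0
```

Run:
```python
from h import *
plan([0.4528,-0.256,0.081],np.radians(119.3),.05,step=.015)
```

```text
at [ 0.4536 -0.2557  0.1418] yaw deg 119.31 F [-0.6 -0.4  0.2] t 6.0
[[0.05, np.float64(0.0), np.float64(-0.0002), np.float64(0.0122), np.float64(0.0)], [0.05, np.float64(0.0), np.float64(-0.0002), np.float64(0.0122), np.float64(0.0)], [0.05, np.float64(0.0), np.float64(-0.0002), np.float64(0.0122), np.float64(0.0)], [0.05, np.float64(0.0), np.float64(-0.0002), np.float64(0.0122), np.float64(0.0)], [0.05, np.float64(0.0), np.float64(-0.0002), np.float64(0.0122), np.float64(0.0)]]
```

Call:
step_arm:
  deltas:
    - [0.05,0,-0.0002,0.0122,0]
    - [0.05,0,-0.0002,0.0122,0]
    - [0.05,0,-0.0002,0.0122,0]
    - [0.05,0,-0.0002,0.0122,0]
    - [0.05,0,-0.0002,0.0122,0]
    - [0.05,0,0,0,0]

```text
t: 6.6
tcp_pos: [0.4511, -0.2564, 0.0781]
tool_rot: [-3.14, -0.004, 2.082]
contact_force: [0.2, 0.3, -0.6]
finger_gap: 0.525
grip_force: 0.0
```

Call:
step_arm:
  deltas:
    - [0,0,0,0,0]
    - [0,0,0,0,0]
    - [0,0,0,0,0]
    - [0,0,0,0,0]
    - [0,0,0,0,0]
    - [0,0,0,0,0]
  grip_force: 20

```text
t: 7.2
tcp_pos: [0.453, -0.2574, 0.0814]
tool_rot: [3.141, 0.001, 2.083]
contact_force: [0.6, 0.5, 1.7]
finger_gap: 0.191
grip_force: 20.0
```

Call:
step_arm:
  deltas:
    - [0,0,0,-0.01,0]
    - [0,0,0,-0.015,0]
    - [0,0,0,-0.02,0]
    - [0,0,0,-0.02,0]
    - [0,0,0,-0.025,0]
    - [0,0,0,-0.025,0]
    - [0,0,0,-0.015,0]
    - [0,0,0,0,0]
  grip_force: 30

```text
t: 8.0
tcp_pos: [0.4537, -0.2582, 0.2145]
tool_rot: [3.14, 0.005, 2.083]
contact_force: [-0.6, -0.5, -1.1]
finger_gap: 0.186
grip_force: 30.0
```

Run:
```python
from h import *
plan([0.5558,-0.0192,0.2100],np.radians(84.9),0)
p,d,i=snap('scene');W=cloud(d,i)
q,d2,i2=snap('side')
cv2.imwrite('pics/l1.png',np.hstack([cv2.resize(p[200:300,150:250],None,fx=4,fy=4),cv2.resize(q[200:300,310:410],None,fx=4,fy=4)]))
```

```text
at [ 0.4537 -0.2582  0.2145] yaw deg 119.34 F [-0.6 -0.5 -1.1] t 8.0
[[0, np.float64(0.0264), np.float64(0.0344), np.float64(0.0008), np.float64(5.74)], [0, np.float64(0.0297), np.float64(0.0315), np.float64(0.0008), np.float64(5.74)], [0, np.float64(0.0327), np.float64(0.0284), np.float64(0.0008), np.float64(5.74)], [0, np.float64(0.0354), np.float64(0.025), np.float64(0.0008), np.float64(5.74)], [0, np.float64(0.0377), np.float64(0.0213), np.float64(0.0008), np.float64(5.74)], [0, np.float64(0.0396), np.float64(0.0175), np.float64(0.0008), np.float64(5.74)]]
```

View pics/l1.png

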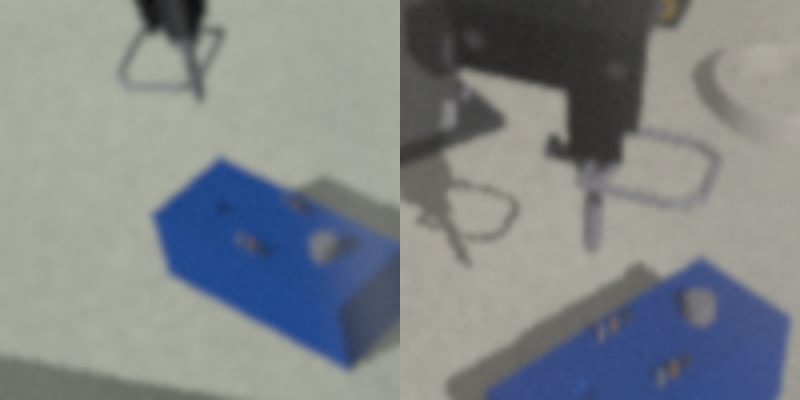

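The pin is held upright with the loop open, and the spare is still in the block. Now to a point above the sleeve hole.

Call:
step_arm:
  deltas:
    - [0,0.0264,0.0344,0,5.74]
    - [0,0.0297,0.0315,0,5.74]
    - [0,0.0327,0.0284,0,5.74]
    - [0,0.0354,0.025,0,5.74]
    - [0,0.0377,0.0213,0,5.74]
    - [0,0.0396,0.0175,0,5.74]
    - [0,0,0,0,0]
    - [0,0,0,0,0]

```text
t: 8.9
tcp_pos: [0.5537, -0.0176, 0.2088]
tool_rot: [-3.138, 0.001, 1.485]
contact_force: [0.3, -0.1, -0.9]
finger_gap: 0.188
grip_force: 30.0
```

Run:
```python
from h import *
plan([0.5558,-0.0192,0.195],np.radians(85.2),0)
A=[]
for n,c in (('scene',(297,190)),('side',(320,195)),('wrist',(320,215))):
    p,d,i=snap(n);W=cloud(d,i,n=='wrist');np.savez(n+'4.npz',p=p,d=d,W=W)
    u,v=c;A.append(cv2.resize(p[v-50:v+50,u-33:u+33],None,fx=4,fy=4,interpolation=cv2.INTER_CUBIC))
cv2.imwrite('pics/m1.png',np.hstack(A))
```

```text
at [ 0.5537 -0.0176  0.2088] yaw deg 85.07 F [ 0.3 -0.1 -0.9] t 8.9
[[0, np.float64(-0.0014), np.float64(0.0022), np.float64(0.0138), np.float64(-0.13)]]
```

View pics/m1.png

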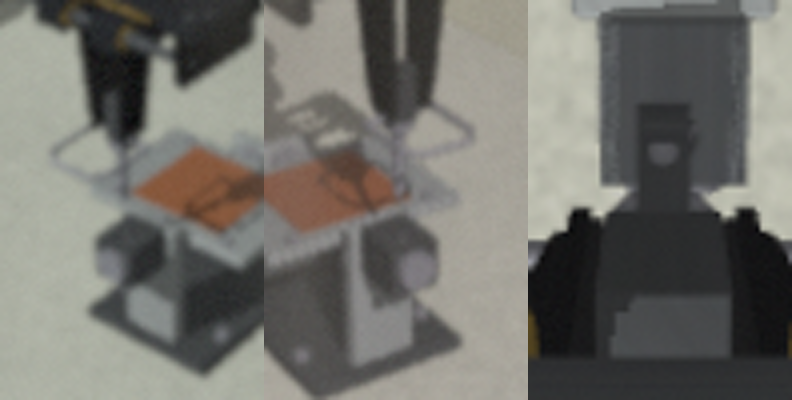

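In the crops the pin tip is at scene pixel (295,189) and side pixel (321.2,192.5), just above the sleeve. I triangulate it against the hole.

Run:
```python
from h import *
def ray(n,u,v):
    i=ctrl.camera_info(n);M=cv2.Rodrigues(i['rvec'])[0];C=-M.T@i['tvec'];K=i['mtx']
    r=M.T@np.array([(u-K[0,2])/K[0,0],(v-K[1,2])/K[1,1],1]);return C,r/np.linalg.norm(r)
def tri(a,b):
    (C1,r1),(C2,r2)=ray('scene',*a),ray('side',*b)
    s=np.linalg.lstsq(np.c_[r1,-r2],C2-C1,rcond=None)[0];P,Q=C1+s[0]*r1,C2+s[1]*r2;return (P+Q)/2,np.linalg.norm(P-Q)
print('tip',tri((295,189),(321.2,192.5)))
for n,u,v in (('scene',295,189),('side',321.2,192.5)):
    C,r=ray(n,u,v);print(n,C+r*((.1375-C[2])/r[2]))
# sleeve top patch centre from each fixed camera
h=np.array([.5558,-.0192,.111])
for n in ('scene','side'):
    z=np.load(n+'0.npz');W=z['W'];b=(np.abs(W[...,2]-.111)<.004)&(np.abs(W[...,0]-.557)<.025)&(W[...,1]<.01)&(W[...,1]>-.045)
    Q=W[b];print(n,len(Q),Q.mean(0))
    i=ctrl.camera_info(n)
    pts=h+np.array([[0,0,0],[0,0,.026]]);print(cv2.projectPoints(pts,i['rvec'],i['tvec'],i['mtx'],None)[0].reshape(-1,2))
# shank pixels by depth
for n,(u,v) in (('scene',(295,183)),('side',(321,186))):
    z=np.load(n+'4.npz');W=z['W'][v-10:v+10,u-8:u+8]
    b=(W[...,2]>.135)&(W[...,2]<.175)&(np.hypot(W[...,0]-.555,W[...,1]+.02)<.015);print(n,b.sum(),np.round(W[b].mean(0),4) if b.any() else '', W[b][:,2].min() if b.any() else '')
```

```text
tip (array([ 0.55596874, -0.01597594,  0.14079275]), np.float64(0.0016888961342597312))
scene [ 0.55264633 -0.01114463  0.1375    ]
side [ 0.55892558 -0.01280957  0.1375    ]
scene 104 [ 0.55622665 -0.01378347  0.10938875]
[[294.53285189 198.73653832]
 [294.20793605 191.03037125]]
side 144 [ 0.55500318 -0.01431638  0.11079027]
[[321.84026752 203.69434132]
 [321.82538284 194.1523545 ]]
scene 25 [ 0.5553 -0.0182  0.1541] 0.1398691049726212
side 41 [ 0.553  -0.0178  0.1563] 0.13884489317473758
```

Call:
step_arm:
  deltas:
    - [0,-0.0025,0.0023,0.008,0]
    - [0,0,0,0.008,0]
    - [0,0,0,0.006,0]
    - [0,0,0,0,0]
    - [0,0,0,0,0]

```text
t: 9.55
tcp_pos: [0.5565, -0.0211, 0.1885]
tool_rot: [-3.141, -0.0, 1.481]
contact_force: [0.2, 0.1, -0.8]
finger_gap: 0.183
grip_force: 30.0
```

Run:
```python
from h import *
import time
plan([0.5558,-0.0203,0.178],np.radians(85.2),0)
```

```text
at [ 0.5565 -0.0211  0.1885] yaw deg 84.88 F [ 0.2  0.1 -0.8] t 9.55
[[0, np.float64(0.0008), np.float64(-0.0008), np.float64(0.0105), np.float64(-0.32)]]
```

Call:
step_arm:
  deltas:
    - [0,0.0007,-0.0006,0.004,0]
    - [0,0,0,0.004,0]
    - [0,0,0,0.004,0]
    - [0,0,0,0.003,0]
    - [0,0,0,0,0]

```text
t: 10.05
tcp_pos: [0.5558, -0.0203, 0.1731]
tool_rot: [-3.14, 0.0, 1.482]
contact_force: [-0.6, -0.5, -0.8]
finger_gap: 0.186
grip_force: 30.0
```

The tip is about 9 mm into the hole with no contact force, so I continue down.

Call:
step_arm:
  deltas:
    - [0,0,0,0.004,0]
    - [0,0,0,0.005,0]
    - [0,0,0,0.005,0]
    - [0,0,0,0,0]

```text
t: 10.45
tcp_pos: [0.5558, -0.0202, 0.1587]
tool_rot: [-3.14, -0.0, 1.482]
contact_force: [0.1, -1.9, -1.8]
finger_gap: 0.186
grip_force: 30.0
```

Call:
step_arm:
  deltas:
    - [0,0,0,0.005,0]
    - [0,0,0,0.005,0]
    - [0,0,0,0.005,0]
    - [0,0,0,0,0]

```text
t: 10.85
tcp_pos: [0.5558, -0.0202, 0.1436]
tool_rot: [-3.14, -0.0, 1.482]
contact_force: [-0.7, -1.4, -1.9]
finger_gap: 0.184
grip_force: 30.0
```

Call:
step_arm:
  deltas:
    - [0,0,0,0.003,0]
    - [0,0,0,0.003,0]
    - [0,0,0,0.001,0]
    - [0,0,0,0.001,0]
    - [0,0,0,0,0]

```text
t: 11.35
tcp_pos: [0.5562, -0.0203, 0.1368]
tool_rot: [-3.142, 0.0, 1.482]
contact_force: [-1.4, -1.8, 0.4]
finger_gap: 0.186
grip_force: 30.0
```

Shoulder is at the sleeve top (calculated 0.1114). I release, lift and check.

Call:
step_arm:
  deltas:
    - [0,0,0,0.001,0]
    - [0.045,0,0,0,0]
    - [0.045,0,0,0,0]
    - [0.045,0,0,0,0]
    - [0.045,0,0,-0.01,0]
    - [0.045,0,0,-0.03,0]
    - [0.045,0,0,-0.035,0]
    - [0.045,0,0,0,0]

```text
t: 12.15
tcp_pos: [0.5596, -0.0205, 0.218]
tool_rot: [3.13, 0.0, 1.482]
contact_force: [0.1, 0.1, -0.1]
finger_gap: 0.473
grip_force: 0.0
```

Call:
step_arm:
  deltas:
    - [0,-0.035,0,0,0]
    - [0,-0.035,0,0,0]
    - [0,-0.03,0,0,0]
    - [0,0,0,0,0]
    - [0,0,0,0,0]

```text
t: 12.65
tcp_pos: [0.5473, -0.12, 0.2108]
tool_rot: [-3.142, -0.001, 1.48]
contact_force: [0.2, -0.0, 0.8]
finger_gap: 0.111
grip_force: 0.0
```

Run:
```python
from h import *
plan([0.5522,-0.0621,0.15],np.radians(85.2),0)
p,d,i=snap('wrist');W=cloud(d,i,True);np.savez('w5.npz',p=p,d=d,W=W)
b=(np.abs(W[...,0]-.556)<.015)&(np.abs(W[...,1]+.019)<.015)&(W[...,2]>.14)&(W[...,2]<.16)
T=W[b];print('head',len(T),np.median(T,0),cv2.minAreaRect(T[:,:2].astype(np.float32)*1000) if len(T) else '')
b=(np.abs(W[...,0]-.552)<.04)&(W[...,1]<-.025)&(W[...,1]>-.1)&(W[...,2]>.112)&(W[...,2]<.13)
T=W[b];print('loop',len(T),np.median(T,0) if len(T) else '', T.min(0), T.max(0))
q=snap('side')[0]
cv2.imwrite('pics/f1.png',np.hstack([cv2.resize(p[60:260,220:420],(400,400),interpolation=cv2.INTER_CUBIC),cv2.resize(q[160:260,270:370],(400,400),interpolation=cv2.INTER_CUBIC)]))
```

```text
at [ 0.5473 -0.12    0.2108] yaw deg 84.82 F [ 0.2 -0.   0.8] t 12.65
[[0, np.float64(0.029), np.float64(-0.0001), np.float64(0.0304), np.float64(-0.19)], [0, np.float64(0.029), np.float64(-0.0001), np.float64(0.0304), np.float64(-0.19)]]
head 463 [ 0.55623819 -0.0201339   0.14835239] ((556.346923828125, -19.661008834838867), (12.058673858642578, 17.70917320251465), 84.74955749511719)
loop 779 [ 0.55541869 -0.05114686  0.12007323] [ 0.52912968 -0.07062672  0.11209777] [ 0.57935941 -0.02502413  0.12990734]
```

View pics/f1.png

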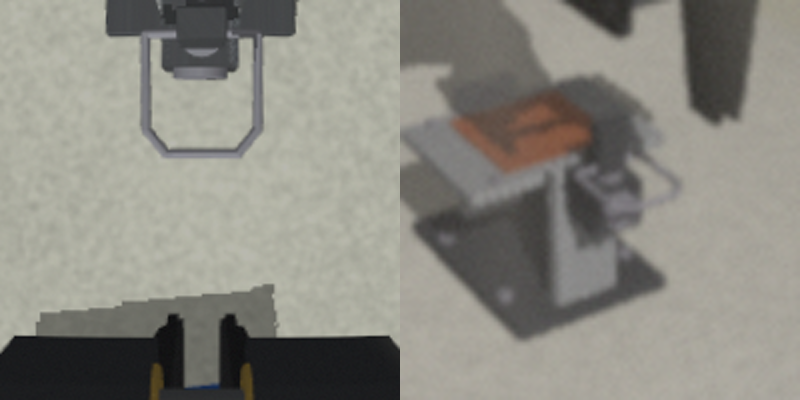

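The pin is seated (head top at 0.148, expected 0.149) and square to the fixture, with the open bar at about (203,153) in the crop, y≈-0.069. I go above the bar and push down.

Call:
step_arm:
  deltas:
    - [0,0.028,0,0.02,0]
    - [0,0.029,0,0.02,0]
    - [0,0,0,0.02,0]
    - [0,0,0,0.01,0]
    - [0,0,0,0,0]
    - [0,0,0,0,0]

```text
t: 13.35
tcp_pos: [0.5528, -0.063, 0.1415]
tool_rot: [3.141, 0.0, 1.482]
contact_force: [0.7, 0.2, 1.1]
finger_gap: 0.004
grip_force: 0.0
```

Call:
step_arm:
  deltas:
    - [0,0,0,0.007,0]
    - [0,0,0,0.007,0]
    - [0,0,0,0.007,0]
    - [0,0,0,0.007,0]
    - [0,0,0,0.007,0]
    - [0,0,0,0.006,0]
    - [0,0,0,0,0]

```text
t: 14.05
tcp_pos: [0.5516, -0.0631, 0.0985]
tool_rot: [-3.139, 0.001, 1.482]
contact_force: [0.4, -0.2, -0.4]
finger_gap: 0.006
grip_force: 0.0
```

Call:
step_arm:
  deltas:
    - [0,0,0,0.004,0]
    - [0,0,0,0.003,0]
    - [0,0,0,0,0]

```text
t: 14.35
tcp_pos: [0.5518, -0.0632, 0.092]
tool_rot: [-3.14, 0.0, 1.482]
contact_force: [-0.8, 0.3, 0.0]
finger_gap: 0.008
grip_force: 0.0
```

Run:
```python
from h import *
plan([0.5522,-0.0621,0.15],np.radians(85.2),0)
A=[cv2.resize(snap(n)[0][v-50:v+50,u-50:u+50],(400,400),interpolation=cv2.INTER_CUBIC) for n,u,v in (('scene',300,200),('side',320,210))]
cv2.imwrite('pics/g1.png',np.hstack(A))
```

```text
at [ 0.5518 -0.0632  0.092 ] yaw deg 84.89 F [-0.8  0.3  0. ] t 14.35
[[0, np.float64(0.0006), np.float64(0.0002), np.float64(-0.029), np.float64(-0.15)], [0, np.float64(0.0006), np.float64(0.0002), np.float64(-0.029), np.float64(-0.15)]]
```

View pics/g1.png

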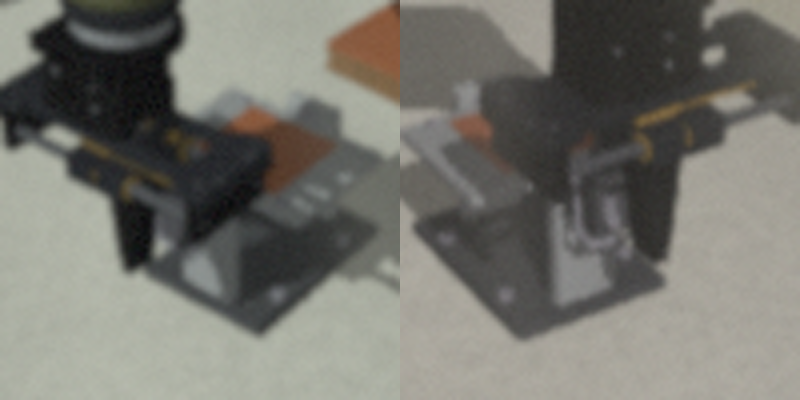

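The side crop shows the loop snapped shut, with its bar under the sleeve at about (600,245). I back off and verify.

Call:
step_arm:
  deltas:
    - [0,-0.01,0,-0.01,0]
    - [0,-0.01,0,-0.03,0]
    - [0,-0.02,0,-0.045,0]
    - [0,-0.04,0,-0.04,0]
    - [0,-0.04,0,-0.03,0]
    - [0,-0.02,0,0,0]
    - [0,0,0,0,0]
    - [0,0,0,0,0]

```text
t: 15.25
tcp_pos: [0.54, -0.1982, 0.2434]
tool_rot: [-3.142, -0.0, 1.481]
contact_force: [0.0, 0.1, 0.0]
finger_gap: 0.007
grip_force: 0.0
```

Run:
```python
from h import *
print(ctrl.observe()['tcp_pos'])
p,d,i=snap('wrist');W=cloud(d,i,True)
b=(np.abs(W[...,0]-.556)<.015)&(np.abs(W[...,1]+.019)<.015)&(W[...,2]>.14)&(W[...,2]<.16)
T=W[b];print('head',len(T),np.median(T,0))
q=p.astype(int);b=(q[...,2]>q[...,0]+60)&(np.abs(W[...,0]-.56)<.06)&(np.abs(W[...,1]-.07)<.06)&(W[...,2]>.06)
Q=W[b];n=np.linalg.svd(Q-Q.mean(0),full_matrices=False)[2][2];print('carrier tilt',n[0]*np.sign(n[2]))
s,ds,si=snap('side');W=cloud(ds,si)
b=(np.abs(W[...,0]-.555)<.03)&(W[...,1]<-.015)&(W[...,1]>-.06)&(W[...,2]>.03)&(W[...,2]<.09)
print('low wire',b.sum(),np.round(W[b].min(0),3),np.round(np.median(W[b],0),3))
cv2.imwrite('pics/k1.png',np.hstack([cv2.resize(p[60:260,220:420],(400,400)),cv2.resize(s[160:260,270:370],(400,400),interpolation=cv2.INTER_CUBIC)]))
```

```text
[ 0.53999546 -0.198228    0.24342217]
head 15 [ 0.55739668 -0.02764517  0.14164067]<stdin>:7: RuntimeWarning: Mean of empty slice.
  ret = um.true_divide(
Traceback (most recent call last):
IndexError: index 2 is out of bounds for axis 0 with size 0
```

The fixture is out of the wrist view from here and all ten pictures are used, so I check by numbers from the fixed cameras.

Run:
```python
from h import *
for n in ('scene','side'):
    s,ds,si=snap(n);W=cloud(ds,si);q=s.astype(int)
    b=(np.hypot(W[...,0]-.556,W[...,1]+.019)<.02)&(W[...,2]>.13)&(W[...,2]<.17)
    print(n,'head',b.sum(),np.round(np.median(W[b],0),3),W[b][:,2].max())
    for nm,lo,hi in (('wire under sleeve',.055,.085),('wire at open height',.112,.13)):
        b=(np.abs(W[...,0]-.553)<.035)&(W[...,1]<(-.012 if lo<.1 else -.042))&(W[...,1]>-.09)&(W[...,2]>lo)&(W[...,2]<hi)
        print(nm,b.sum(),np.round(W[b].mean(0),3) if b.any() else '',np.round(W[b].min(0),3) if b.any() else '')
    b=(q[...,2]>q[...,0]+40)&(np.abs(W[...,0]-.56)<.06)&(np.abs(W[...,1]-.07)<.06)&(W[...,2]>.06)
    Q=W[b];v=np.linalg.svd(Q-Q.mean(0),full_matrices=False)[2][2];print('tilt',len(Q),v[0]*np.sign(v[2]))
```

```text
scene head 56 [ 0.559 -0.024  0.141] 0.14866082397570923
wire under sleeve 39 [ 0.563 -0.029  0.078] [ 0.54  -0.035  0.068]
wire at open height 0  
tilt 294 -0.002299225205332664
side head 85 [ 0.554 -0.024  0.142] 0.15024080917348806
wire under sleeve 64 [ 0.553 -0.027  0.078] [ 0.531 -0.035  0.069]
wire at open height 0  
tilt 147 0.0026399124498372516
```

```bash
python3 -c "
from cell import ctrl
print(ctrl.sign_off())"
```

```text
the job is handed in; nothing more can be done
None
```

I handed the job in at about 15 s of the 72 s limit: the carrier is level (tilt within 0.003 rad), the pin is seated through the cross hole, and its loop is shut under the sleeve, though the hand-in returned no verdict.

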